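# Part the jammed storage cups and sort them by size

### The arm

A 7-joint arm with a two-finger parallel gripper is mounted at the origin on the work surface. World frame = base frame: x ahead of the robot, y to its left, z up, the work surface at z = 0. Lengths are in m, angles in rad, forces in N, time in s.
With the tool pointing down it reaches from about 0.425 to 0.95 m from the base axis. Payload 4.7 kg.
Tool frame: the origin (TCP) lies midway between the tips of the shut fingers; the grasp point (between the pads) lies 19 mm behind it; z points along the fingers, y is the line along which they close (so a half turn about z gives the same grasp; the last joint's range is limited). The gripper opens to 85 mm and grips with 20 to 120 N. Pads are 22 mm wide; open, the fingers measure 114 mm over their backs; the gripper's body (76 mm by 85 mm) begins 54 mm behind the grasp point. The pads swing forward as they close: fully open they stand 13 mm farther back than shut.
Start: joints at [-1.299, 0.469, -0.049, 1.532, 0.024, 1.141, -0.082], TCP at [0.2, 0.645, 0.231] pointing down, gripper open.
Joint ranges: [-2.59, 2.59], [-0.33, 1.99], [-1.39, 1.29], [0.1, 2.45], [-1.04, 4.18], [0.21, 1.99], [-2.66, 2.66]. Speed limits (rad/s): [2.57, 2.57, 3.14, 3.14, 3.14, 3.14, 3.14].

### API

Orientations are given as a unit quaternion [x, y, z, w].
In Python, from cell import * gives the robot as it stands.
- The arm moves only by the tool jog_arm, never from a script. Its argument "motion" is a list that holds one entry, the list of rows, each a list of 4 numbers: the shift along the world's x, y, z in units of 40 mm (1.0 is 40 mm), then the turn about the world's z in units of 5 degrees (1.0 is 5 degrees). A call has 1 to 5 rows; each row shifts and turns the commanded pose from where the row before left it; what a row does not reach is not made up. A row lasts 1/10 s, in which the tool goes at most 50 mm and 8.59 degrees, less where a joint would pass 70% of its speed; a pose out of reach is approached as far as the arm can. A call is refused whole if a number of a shift passes 1 or a number of a turn 1, either way. A call with a gripper value outside its range is refused whole. "hand" is the opening, from -1 (shut) to 1 (fully open), set as the call begins (left out, the last holds). The fingers move at their own pace and stop on an object; the grip force is fixed at half the most. Time passes only in rows, so rows that do not move let the fingers close. It gives the time, the measured TCP pose, the force, the opening and the grip force at its end, in the units of the state.
- get_obs(): the state, without advancing time (a new reading comes with each control period).
- grab_frame(name): name is "scene" or "top"; returns the picture (400x640x3 uint8, blue, green, red); there is no depth.
- camera_params(name): a dict with "fx", "fy", "cx", "cy" (pixels), "dist_coeffs" ([k1, k2, p1, p2, k3] as OpenCV has them; the pictures are not rectified), "rvec" (rotation vector, rad) and "tvec" (3), from world to camera coordinates, as OpenCV has them. Camera axes: x right, y down, z forward; pixel columns grow to the right and rows downward; lengths in m; the calibration is good to about 2 mm. A picture is of the moment at which its call begins. camera_params takes no time and is no camera call.
- job_done(): hands the job in; it is judged then, once.
The state is a dict: "time": time; "qpos": joint angles; "qvel": joint speeds; "joint_efforts": joint torques, N m; "ee_pos": TCP position; "eef_rot": TCP orientation; "ft_force": force on the tool from outside, world axes, zero at the start; "wrist_torque": the same for the moment, N m; "gripper_width": finger opening in m; "grip_force": force on a finger pad.
Only numpy, scipy, OpenCV 4.12 (cv2) and the standard library are available. Lean on these libraries where they do the work, as an engineer would, in place of code of your own. Each camera call takes 0.05 s, during which the arm holds its last target. There are 200 camera calls.

### The job

Three aluminium storage cups for microscope objectives are jammed one inside the other in the tilted stand. Draw out the smallest while the other two stay nested in the stand, and set it down upright in the smaller white dish; then draw out the middle-sized cup and set it down upright in the larger white dish, leaving the biggest clamped in the stand. Do not drop or throw a cup, and leave the other things on the table where they are.

Things in the scene. Friction and masses are not known exactly. Their poses are not given: they have to be found in the camera images.
- stand: Fixed black tilted stand, base plate 150 x 110 mm, with the largest aluminium cup (68 mm across, 100 mm long) clamped in it for good. Origin: centre of the plate's underside; z up. The nested cups' common axis lies in the stand's x-z plane, leaning 35 degrees from vertical to the stand's -x: mouths face up and -x, roughly to the robot. Clamp parts: up to 45 mm aside, 50 mm or more below the rim.
- large_rim (a point): Centre of the mouth of the largest cup, on the common axis; about 117 mm above the table. Four sprung studs inside, 12 mm below the rim, grip the middle cup: drawing it out along the axis takes roughly 8 to 16 N.
- medium: Loose middle-sized aluminium cup: plain cylinder 56 mm across, 95 mm long, wall 2.5 mm, solid bottom 35 mm thick, about 160 g. Origin: centre of its underside; z along its axis to the open mouth. It starts 65 mm deep in the largest cup (3.5 mm clearance all round); its outermost 30 mm stand out. Bears a firm grip (70 N) across its diameter.
- medium_rim (a point): Centre of the mouth of the middle-sized cup, 95 mm from its underside. Four sprung studs inside, 12 mm below the rim, grip the smallest cup: drawing that out along the axis takes roughly 4 to 8 N.
- small: Loose smallest aluminium cup: plain cylinder 44 mm across, 90 mm long, wall 2.5 mm, solid bottom 35 mm thick, about 120 g. Origin: centre of its underside; z along its axis to the open mouth. It starts 60 mm deep in the middle cup; its outermost 30 mm stand out. Bears a firm grip (70 N) across its diameter.
- small_rim (a point): Centre of the mouth of the smallest cup, 90 mm from its underside.
- dish_small: The smaller of two fixed round white dishes, 62 mm across, 54 mm inside, 12 mm high, floor 4 mm above the table (so a lip of 8 mm). Origin: centre of its underside on the table; z up.
- dish_medium: The larger of two fixed round white dishes, 78 mm across, 70 mm inside, 12 mm high, floor 4 mm above the table (so a lip of 8 mm). Origin: centre of its underside on the table; z up.
- dropper: Bystander: small amber glass bottle standing, 36 mm across, 85 mm high. Origin: centre of its underside. To be left alone.
- objective: Bystander: brass microscope objective standing on its thread, 30 mm across, 52 mm high. Origin: centre of its underside. To be left alone.
- objective_b: Bystander: steel microscope objective standing, 28 mm across, 44 mm high. Origin: centre of its underside. To be left alone.
- slide_box: Bystander: open grey divided slide box 80 x 110 x 35 mm. Origin: centre of its underside. To be left alone.
- driver: Bystander: screwdriver 160 mm long lying on the table. Origin: centre of its underside. To be left alone.
- tip_rack: Bystander: open white divided rack 85 x 120 x 50 mm. Origin: centre of its underside. To be left alone.
Not all that is in view belongs to the job. What is shaped like the small but blue, green or red is not meant.

How it is judged:
By the outcome, as a careful person would: the job done as asked, in the order asked, and still so for the second after the job is handed in, with the robot touching nothing.
It also fails if it takes over 58 s, if anything falls off the work surface, if the arm or the gripper's body presses on something with over 40 N, if the wrist force passes 120 N, or if a joint passes its speed limit or range.

## Working session

There is one attempt and no reset: what is moved stays moved. The work goes in short steps, Python scripts to look and compute and a tool call to move; the robot and the scene stay as the last step left them, time stands still between calls to the robot, and variables do not carry over. Pictures are saved under pics/ and viewed, at most 10 in all, crops included, and the job is handed in when it is done.

Besides the shell and the picture viewer there is one more tool, called after "Emit:" by a JSON object that holds its "name" and its "arguments", one argument or row to a line. jog_arm: Moves the arm, as the interface text tells. Its arguments: {"type":"object","properties":{"motion":{"type":"array"},"hand":{"type":"number"}},"required":["motion"]}

```bash
ls; mkdir -p pics; python3 - <<'E'
from cell import *
import cv2
print(get_obs())
for n in("scene","top"):
    cv2.imwrite(f"pics/{n}0.png",grab_frame(n)); print(camera_params(n))
E
```

```text
pics
{'time': 0.0, 'qpos': array([-1.29890734,  0.4694339 , -0.048571  ,  1.5337159 ,  0.02408039,
        1.1409579 , -0.08228781]), 'qvel': array([ 0.00243626,  0.001084  , -0.0013447 , -0.0006349 , -0.00051807,
        0.00160681,  0.00069094]), 'joint_efforts': array([ 2.44578246e-06, -5.10304070e+01, -4.71134309e-02, -2.37712187e+01,
        1.05481222e-02,  7.50783482e-03, -2.11753593e-05]), 'ee_pos': array([0.19981005, 0.64413775, 0.2302571 ]), 'eef_rot': array([ 1.49820827e-01,  9.88712692e-01, -9.58487309e-04, -1.13301853e-04]), 'ft_force': array([-0.07972013,  0.29265407,  0.16325895]), 'wrist_torque': array([0.01174143, 0.03603248, 0.02695169]), 'grip_force': 0.0, 'gripper_width': 0.0852692448417716}
{'fx': 399.09197214422153, 'fy': 399.09197214422153, 'cx': 328.41169475481, 'cy': 197.4155121096442, 'dist_coeffs': array([-0.00316949,  0.        ,  0.        ,  0.        ,  0.        ]), 'rvec': array([ 1.19624713,  2.38772778, -0.89579992]), 'tvec': array([ 0.35853912, -0.31687106,  1.61328458])}
{'fx': 495.55811744347193, 'fy': 495.55811744347193, 'cx': 322.202864535166, 'cy': 194.7295410367155, 'dist_coeffs': array([0.00355199, 0.        , 0.        , 0.        , 0.        ]), 'rvec': array([ 2.14512291, -2.1868438 ,  0.09642567]), 'tvec': array([0.01513156, 0.62047053, 1.35060855])}
```

View pics/scene0.png

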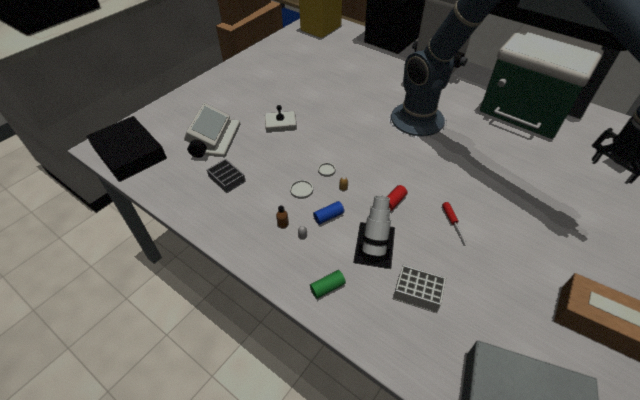

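View pics/top0.png

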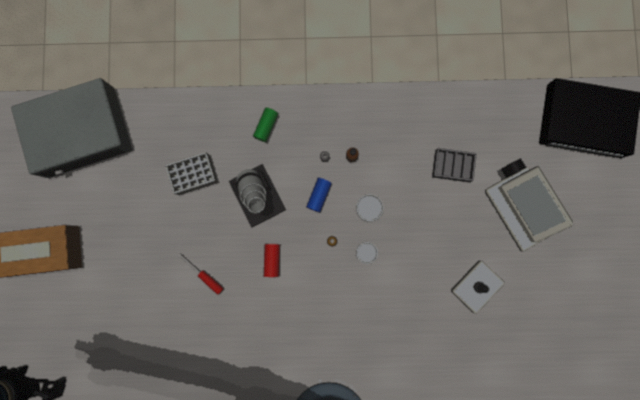

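The pictures show the nested cups with their stand at top (255,195) and scene (376,235). The dishes are at top (369,208) for the larger one and (366,253) for the smaller one. I'll enlarge both views to measure them.

```bash
cat > h.py <<'E'
from cell import *
import cv2, numpy as np
def cam(n):
    p=camera_params(n); K=np.array([[p['fx'],0,p['cx']],[0,p['fy'],p['cy']],[0,0,1]])
    return K,np.array(p['dist_coeffs']),np.array(p['rvec'],float),np.array(p['tvec'],float)
def proj(n,P):
    K,d,r,t=cam(n); return cv2.projectPoints(np.array(P,float).reshape(-1,3),r,t,K,d)[0][:,0]
def onz(n,uv,z):
    K,d,r,t=cam(n); q=cv2.undistortPoints(np.array([[uv]],float),K,d)[0,0]
    R=cv2.Rodrigues(r)[0]; c=-R.T@t; v=R.T@np.array([*q,1]); return c+v*(z-c[2])/v[2]
def crop(n,x0,y0,w,h,s,out,src=None):
    im=(grab_frame(n) if src is None else cv2.imread(src))[y0:y0+h,x0:x0+w]
    im=cv2.resize(im,None,fx=s,fy=s,interpolation=cv2.INTER_CUBIC)
    for k in range(0,w,10): cv2.putText(im,str(x0+k),(k*s,8),0,.3,(0,255,255),1); cv2.line(im,(k*s,0),(k*s,3),(0,255,255),1)
    for k in range(0,h,10): cv2.putText(im,str(y0+k),(0,k*s+4),0,.3,(0,255,255),1)
    cv2.imwrite(out,im)
E
python3 - <<'E'
from h import *
crop("top",220,150,80,85,7,"pics/t1.png","pics/top0.png")
crop("scene",340,180,70,95,6,"pics/s1.png","pics/scene0.png")
for n,boxes in (("top",((345,190,395,275),)),("scene",((280,150,345,205),))):
    im=cv2.imread(f"pics/{n}0.png",0)
    for x0,y0,x1,y1 in boxes:
        s=im[y0:y1,x0:x1].astype(int); m=(s>np.median(s)+18).astype('uint8')
        c,l,st,ce=cv2.connectedComponentsWithStats(m)
        for i in range(1,c):
            if st[i,4]>15:
                uv=ce[i]+[x0,y0]; print(n,uv,st[i],onz(n,uv,.008))
E
```

```text
scene [326.31343284 169.19402985] [41 16 12  7 67] [ 0.45820566 -0.1154939   0.008     ]
scene [301.26666667 188.86666667] [ 12  33  19  12 165] [ 0.58442426 -0.12643312  0.008     ]
```

View pics/t1.png

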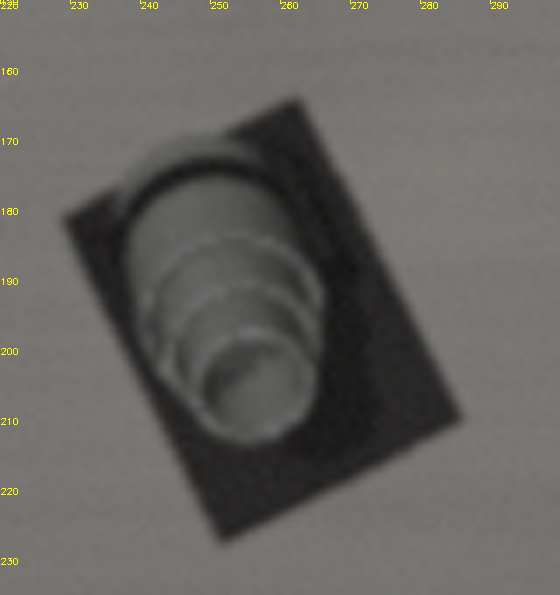

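View pics/s1.png

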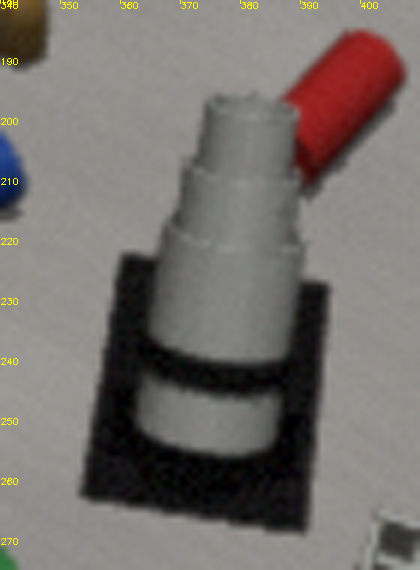

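The crops show the plate corners in top at (228.8,181), (262,163.7), (285.8,209.5) and (251.5,227.5). The small cup's rim is centred at top (257,205) and about scene (382,198).

```bash
python3 - <<'E'
from h import *
from scipy.optimize import least_squares
C=np.array([[228.8,181],[262,163.7],[285.8,209.5],[251.5,227.5]])
S=np.array([[360,222.5],[394,227],[390.5,268],[353,262.5]])
def f(p,full=False):
    x,y,a,zt=p; X=np.array([np.cos(a),np.sin(a),0]);Y=np.array([-X[1],X[0],0]);o=np.array([x,y,zt])
    # top img: far-left, far-right, near-right, near-left
    P=[o+.075*X+.055*Y,o+.075*X-.055*Y,o-.075*X-.055*Y,o-.075*X+.055*Y]
    t=proj("top",P)-C
    # scene: robot side is up-image; near-left(y+)...
    Q=[P[2],P[3],P[0],P[1]]
    s=proj("scene",Q)-S
    return np.r_[t.ravel(),s.ravel()]
p0=onz("top",C.mean(0),.01)
r=least_squares(f,[p0[0],p0[1],.4,.01]);print(r.x,np.rad2deg(r.x[2]),r.fun.round(1))
x,y,a,_=r.x;X=np.array([np.cos(a),np.sin(a),0])
# triangulate small rim
def f2(P): return np.r_[proj("top",P)[0]-[257,205.1],proj("scene",P)[0]-[381.8,197.9]]
r2=least_squares(f2,[.55,.2,.166]);print("rim",r2.x,r2.fun.round(2)); P=onz("top",(257,205.1),.166);print(P)
d=P-[x,y,0];Y=np.array([-X[1],X[0],0]);print("stand coords",d@X,d@Y)
im=cv2.imread("pics/top0.png",0)
for x0,y0,x1,y1 in ((350,188,390,228),(350,236,385,270)):
    s=im[y0:y1,x0:x1].astype(int); m=(s>np.median(s)+8).astype('uint8')
    c,l,st,ce=cv2.connectedComponentsWithStats(m); i=1+st[1:,4].argmax();uv=ce[i]+[x0,y0]
    print(uv,st[i],onz("top",uv,.008))
for nm,u,z in(("obj",(332.5,241),.052),("dropper",(352,155),.085),("objb",(325,156.5),.044),("blue1",(325,180),.03),("blue2",(313,210),.03)):print(nm,onz("top",u,z))
E
```

```text
[0.62493296 0.18947867 0.46121561 0.00359263] 26.425708166199385 [-1.   0.2  0.2 -0.2  0.2  0.4 -0.1  0.3 -0.8 -0.3  0.2  0.3  0.   0.3
 -0.4 -0.1]
rim [0.58358338 0.16822372 0.16322077] [-0.65  0.39 -0.84 -0.03]
[0.58430372 0.16618633 0.166     ]
stand coords -0.046749937726494405 -0.0027770580561377557
[369.01  207.865] [  8   9  23  24 400] [ 0.58302716 -0.12804489  0.008     ]
[365.94190871 252.50622407] [  8   8  17  18 241] [ 0.45803864 -0.11595521  0.008     ]
obj [ 0.49160598 -0.02263166  0.052     ]
dropper [ 0.72132352 -0.0796696   0.085     ]
objb [ 0.72601204 -0.00672016  0.044     ]
blue1 [ 0.66195489 -0.00541285  0.03      ]
blue2 [0.57855848 0.02957315 0.03      ]
```

Emit:
{"name": "jog_arm", "arguments": {
  "motion": [
    [[0.74,-0.91,0,0.67],[0.74,-0.91,0,0.67],[0.74,-0.91,0,0.67],[0.74,-0.91,0,0.67],[0.74,-0.91,0,0.67]]
  ],
  "hand": 1
}}

```text
time: 0.6
ee_pos: [0.3488, 0.4609, 0.231]
eef_rot: [0.003, 1.0, -0.0, -0.0]
ft_force: [1.0, -0.0, 0.4]
gripper_width: 0.0854
grip_force: 0.0
```

Emit:
{"name": "jog_arm", "arguments": {
  "motion": [
    [[0.74,-0.91,0,0.67],[0.74,-0.91,0,0.67],[0.74,-0.91,0,0.67],[0.74,-0.91,0,0.67],[0.74,-0.91,0,0.67]]
  ]
}}

```text
time: 1.1
ee_pos: [0.4967, 0.279, 0.2311]
eef_rot: [-0.143, 0.99, -0.0, -0.0]
ft_force: [1.7, 0.4, -0.1]
gripper_width: 0.0854
grip_force: 0.0
```

Emit:
{"name": "jog_arm", "arguments": {
  "motion": [
    [[0.74,-0.92,0,0.67],[0.74,-0.92,0,0.67],[0.73,-0.92,0,0.67],[0,0,-0.5,0],[0,0,-0.5,0]]
  ]
}}

```text
time: 1.6
ee_pos: [0.5856, 0.1679, 0.1909]
eef_rot: [-0.225, 0.974, -0.0, 0.0]
ft_force: [-0.9, 0.5, 0.1]
gripper_width: 0.0853
grip_force: 0.0
```

```bash
python3 - <<'E'
from h import *
a=grab_frame("scene");cv2.imwrite("pics/sc2.png",a);cv2.imwrite("pics/tp2.png",grab_frame("top"))
crop("scene",335,130,80,110,5,"pics/s2.png","pics/sc2.png")
print(get_obs()['ee_pos'],get_obs()['qpos'])
E
```

```text
[0.58233296 0.16917207 0.18808508] [-0.37562558  0.39899142  0.03097181  1.74857098 -0.01449864  1.00117256
  1.69011737]
```

View pics/s2.png

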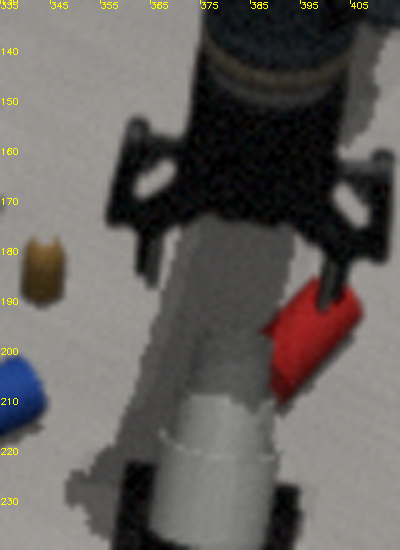

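The fingers straddle the small cup: their tips are at scene (364,187) and (399,190), and the cup's axis is at about column 381. I'll go down and close.

Emit:
{"name": "jog_arm", "arguments": {
  "motion": [
    [[0,0,-0.4,0],[0,0,-0.4,0],[0,0,-0.45,0],[0,0,0,0]]
  ]
}}

```text
time: 2.1
ee_pos: [0.5827, 0.1704, 0.1397]
eef_rot: [-0.228, 0.974, -0.0, -0.002]
ft_force: [0.1, 0.4, -0.7]
gripper_width: 0.0848
grip_force: 0.0
```

Emit:
{"name": "jog_arm", "arguments": {
  "motion": [
    [[0,0,0,0],[0,0,0,0],[0,0,0,0],[0,0,0,0],[0,0,0,0]]
  ],
  "hand": -1
}}

```text
time: 2.6
ee_pos: [0.5842, 0.1703, 0.1422]
eef_rot: [-0.228, 0.974, 0.0, 0.0]
ft_force: [-3.9, -1.1, 5.3]
gripper_width: 0.0421
grip_force: 60.5
```

Emit:
{"name": "jog_arm", "arguments": {
  "motion": [
    [[-0.103,-0.051,0.164,0],[-0.103,-0.051,0.164,0],[-0.154,-0.077,0.246,0],[-0.154,-0.077,0.246,0],[0,0,0,0]]
  ]
}}

```text
time: 3.1
ee_pos: [0.5633, 0.1594, 0.1764]
eef_rot: [-0.227, 0.974, -0.0, 0.001]
ft_force: [-1.0, -0.3, 1.9]
gripper_width: 0.0426
grip_force: 62.5
```

Emit:
{"name": "jog_arm", "arguments": {
  "motion": [
    [[-0.154,-0.077,0.246,0],[-0.257,-0.128,0.41,0],[-0.257,-0.128,0.41,0],[-0.257,-0.128,0.41,0],[0,0,0.3,0]]
  ]
}}

```text
time: 3.6
ee_pos: [0.5255, 0.1406, 0.2466]
eef_rot: [-0.227, 0.974, -0.0, -0.0]
ft_force: [0.3, -0.4, -0.7]
gripper_width: 0.0428
grip_force: 62.3
```

```bash
python3 - <<'E'
from h import *
cv2.imwrite("pics/sc3.png",grab_frame("scene"));cv2.imwrite("pics/tp3.png",grab_frame("top"))
crop("scene",335,120,90,120,5,"pics/s3.png","pics/sc3.png")
o=get_obs();print(o['ee_pos'],o['ft_force'],o['gripper_width'])
E
```

```text
[0.52782689 0.14185493 0.24734577] [ 1.15958744  0.2090314  -2.0470821 ] 0.042954613459337564
```

View pics/s3.png

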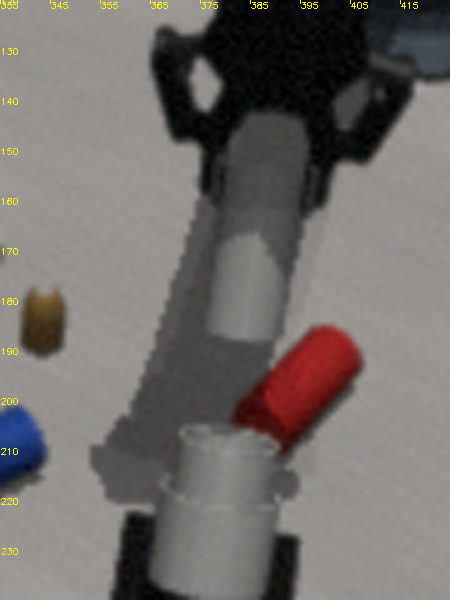

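The small cup is out and held, with its bottom at scene (382,187). The medium cup is still nested, with its rim at about (377,208). Next I carry the cup to the small dish and turn it so that its lean is along y.

Emit:
{"name": "jog_arm", "arguments": {
  "motion": [
    [[-0.07,-0.22,0,-0.97],[-0.07,-0.22,0,-0.97],[-0.07,-0.22,0,-0.97],[-0.07,-0.22,0,-0.97],[-0.07,-0.22,0,-0.97]]
  ]
}}

```text
time: 4.2
ee_pos: [0.5126, 0.0974, 0.2442]
eef_rot: [-0.016, 1.0, -0.0, -0.001]
ft_force: [-0.0, -0.3, -1.2]
gripper_width: 0.0425
grip_force: 62.3
```

Emit:
{"name": "jog_arm", "arguments": {
  "motion": [
    [[-0.07,-0.22,0,-0.97],[-0.07,-0.22,0,-0.97],[-0.07,-0.22,0,-0.97],[-0.07,-0.22,0,-0.97],[-0.07,-0.22,0,-0.97]]
  ]
}}

```text
time: 4.7
ee_pos: [0.4987, 0.0535, 0.2443]
eef_rot: [0.194, 0.981, -0.0, -0.001]
ft_force: [-0.0, -0.1, -2.1]
gripper_width: 0.0428
grip_force: 62.3
```

Emit:
{"name": "jog_arm", "arguments": {
  "motion": [
    [[-0.07,-0.22,0,-0.97],[-0.07,-0.22,0,-0.97],[-0.07,-0.22,0,-0.97],[-0.07,-0.22,0,-0.97],[-0.07,-0.22,0,-0.97]]
  ]
}}

```text
time: 5.2
ee_pos: [0.4847, 0.0095, 0.2444]
eef_rot: [0.396, 0.918, -0.0, -0.001]
ft_force: [-0.6, 0.1, -1.4]
gripper_width: 0.0428
grip_force: 62.3
```

Emit:
{"name": "jog_arm", "arguments": {
  "motion": [
    [[-0.07,-0.22,-0.3,-0.97],[-0.07,-0.22,-0.3,-0.97],[-0.07,-0.22,-0.3,-0.97],[-0.07,-0.22,-0.3,-0.97],[-0.07,-0.22,-0.3,-0.97]]
  ]
}}

```text
time: 5.7
ee_pos: [0.4707, -0.0345, 0.1841]
eef_rot: [0.58, 0.815, -0.0, -0.0]
ft_force: [-0.1, 0.3, -0.4]
gripper_width: 0.0428
grip_force: 62.3
```

Emit:
{"name": "jog_arm", "arguments": {
  "motion": [
    [[-0.07,-0.22,-0.3,-0.97],[-0.07,-0.22,-0.3,-0.97],[-0.07,-0.22,-0.3,-0.97],[-0.07,-0.22,-0.3,-0.97],[0,0,0,0]]
  ]
}}

```text
time: 6.2
ee_pos: [0.458, -0.0704, 0.1354]
eef_rot: [0.708, 0.706, -0.002, -0.001]
ft_force: [-1.1, 0.1, -1.7]
gripper_width: 0.0426
grip_force: 62.3
```

```bash
python3 - <<'E'
from h import *
cv2.imwrite("pics/sc4.png",grab_frame("scene"));cv2.imwrite("pics/tp4.png",grab_frame("top"))
crop("scene",285,105,80,90,6,"pics/s4.png","pics/sc4.png")
o=get_obs();T=o['ee_pos'];print(T,o['eef_rot'],o['ft_force'],o['gripper_width'],o['qpos'].round(2))
a=np.array([0,.574,.819]);
G=T+[0,0,.023];b=G-.082*a;e=np.array([0,.819,-.574])
for nm,P in(("G",G),("bot",b),("E+",b+.022*e),("E-",b-.022*e),("sx",b+[.022,0,0]),("sx-",b-[.022,0,0]),("dish",(.458,-.116,.004))):print(nm,P,proj("scene",P)[0])
E
```

```text
[ 0.45982449 -0.06925971  0.13692692] [ 7.06984228e-01  7.07229235e-01 -2.81183376e-04 -1.80125394e-04] [-0.15594644  1.11462218 -1.10113585] 0.042706063308254015 [-0.28  0.25  0.4   2.13 -0.14  0.78  0.21]
G [ 0.45982449 -0.06925971  0.15992692] [337.76005137 141.68178291]
bot [ 0.45982449 -0.11632771  0.09276892] [325.91407923 151.39273629]
E+ [ 0.45982449 -0.09830971  0.08014092] [330.17825771 156.36259261]
E- [ 0.45982449 -0.13434571  0.10539692] [321.63433345 146.40481044]
sx [ 0.48182449 -0.11632771  0.09276892] [321.96023924 154.93990033]
sx- [ 0.43782449 -0.11632771  0.09276892] [329.79939859 147.90709793]
dish (0.458, -0.116, 0.004) [326.22979306 169.90789922]
```

View pics/s4.png

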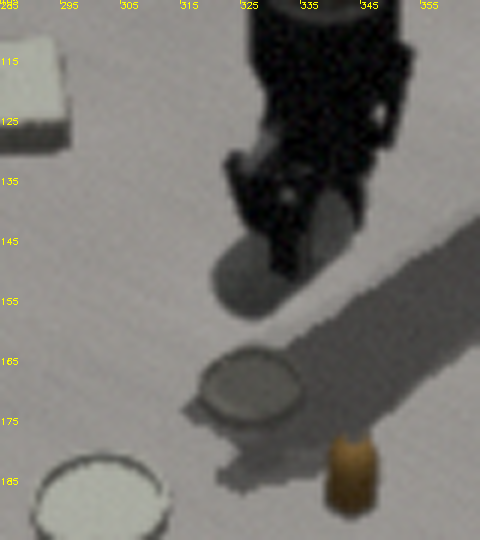

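The cup hangs 35° tilted over the small dish. Its lowest edge is at about scene (328,158), which matches my model, and it sits above the dish interior at (326,169).

Emit:
{"name": "jog_arm", "arguments": {
  "motion": [
    [[0,0,-0.5,0],[0,0,-0.5,0],[0,0,-0.5,0],[0,0,-0.25,0],[0,0,0,0]]
  ]
}}

```text
time: 6.8
ee_pos: [0.4597, -0.069, 0.0667]
eef_rot: [0.707, 0.707, -0.0, -0.0]
ft_force: [0.1, -0.2, -1.5]
gripper_width: 0.0428
grip_force: 62.3
```

Emit:
{"name": "jog_arm", "arguments": {
  "motion": [
    [[0,0,-0.06,0],[0,0,-0.06,0],[0,0,0,0]]
  ]
}}

```text
time: 7.1
ee_pos: [0.4607, -0.0682, 0.0645]
eef_rot: [0.707, 0.707, 0.002, -0.0]
ft_force: [-3.5, 4.7, 15.1]
gripper_width: 0.0425
grip_force: 63.5
```

Emit:
{"name": "jog_arm", "arguments": {
  "motion": [
    [[0,-0.09,0.01,0],[0,-0.09,0.02,0],[0,-0.09,0.03,0],[0,-0.09,0.03,0],[0,0,0,0]]
  ]
}}

```text
time: 7.6
ee_pos: [0.4598, -0.0849, 0.0664]
eef_rot: [0.708, 0.706, 0.0, 0.001]
ft_force: [-0.4, 0.2, -1.6]
gripper_width: 0.0429
grip_force: 62.3
```

```bash
python3 - <<'E'
from h import *
cv2.imwrite("pics/sc5.png",grab_frame("scene"))
crop("scene",285,105,80,90,6,"pics/s5.png","pics/sc5.png")
o=get_obs();print(o['ee_pos'],o['ft_force'],o['wrist_torque'])
E
```

```text
[ 0.4595741  -0.08455057  0.06609704] [ 0.17306911  0.39649979 -1.18404842] [ 0.03575092 -0.01350234 -0.01743693]
```

View pics/s5.png

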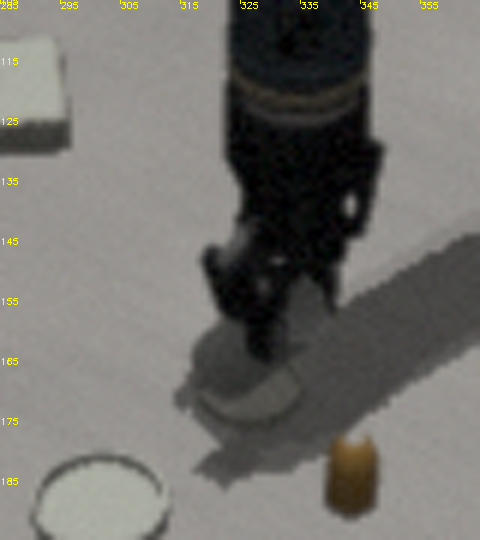

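The cup slid along the floor instead of pivoting: it is still tilted, with its edge in the dish at about scene (322,168). I'll use the dish's −y lip as the catch for its bottom face.

Emit:
{"name": "jog_arm", "arguments": {
  "motion": [
    [[0,-0.15,0.08,0],[0,-0.15,0,0],[0,-0.15,0,0],[0,-0.1,0,0],[0,0,0,0]]
  ]
}}

```text
time: 8.15
ee_pos: [0.4598, -0.103, 0.07]
eef_rot: [0.707, 0.707, 0.002, -0.002]
ft_force: [-2.4, 9.5, 10.7]
gripper_width: 0.0429
grip_force: 64.3
```

Emit:
{"name": "jog_arm", "arguments": {
  "motion": [
    [[0,-0.07,0,0],[0,-0.07,0,0],[0,0,0,0]]
  ]
}}

```text
time: 8.45
ee_pos: [0.4599, -0.107, 0.0708]
eef_rot: [0.707, 0.707, 0.002, -0.003]
ft_force: [-4.3, 13.6, 20.5]
gripper_width: 0.043
grip_force: 66.7
```

Emit:
{"name": "jog_arm", "arguments": {
  "motion": [
    [[0,-0.09,0.02,0],[0,-0.09,0.02,0],[0,-0.09,0.02,0],[0,0,0,0]]
  ]
}}

```text
time: 8.85
ee_pos: [0.4601, -0.1189, 0.0734]
eef_rot: [0.707, 0.707, 0.002, -0.002]
ft_force: [-3.9, 11.3, 20.9]
gripper_width: 0.0425
grip_force: 68.9
```

```bash
python3 - <<'E'
from h import *
cv2.imwrite("pics/sc6.png",grab_frame("scene"))
crop("scene",285,105,80,90,6,"pics/s6.png","pics/sc6.png")
o=get_obs();print(o['ee_pos'],o['ft_force'],o['wrist_torque'])
E
```

```text
[ 0.46014615 -0.11879179  0.073418  ] [-3.61756955 11.3616917  20.89807111] [2.85344008 1.02643683 0.04846664]
```

View pics/s6.png

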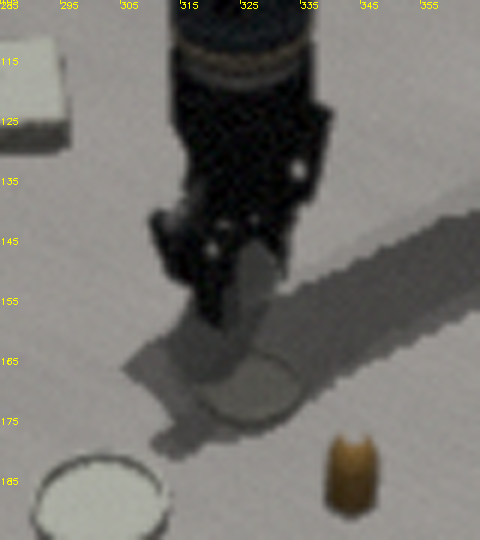

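The cup's bottom edge sits on the −y lip at about scene (319,166). The force direction and the travel both suggest it has righted to about 27°. I'll continue.

Emit:
{"name": "jog_arm", "arguments": {
  "motion": [
    [[0,-0.09,0.02,0],[0,-0.09,0.02,0],[0,-0.09,0.01,0],[0,-0.09,0.01,0],[0,0,0,0]]
  ]
}}

```text
time: 9.4
ee_pos: [0.4605, -0.1351, 0.0753]
eef_rot: [0.707, 0.707, 0.002, -0.001]
ft_force: [-1.5, 6.6, 12.4]
gripper_width: 0.0424
grip_force: 65.6
```

```bash
cat > tilt.py <<'E'
from h import *
def bottom(T,th,L,R,gz=.023):
    t=np.deg2rad(th);a=np.array([0,np.sin(t),np.cos(t)]);e=np.array([0,np.cos(t),-np.sin(t)])
    b=np.array(T)+[0,0,gz]-L*a;ph=np.linspace(0,2*np.pi,13)[:-1]
    return np.array([b+R*(np.cos(p)*e+np.sin(p)*np.array([1,0,0])) for p in ph])
def grid(f,x0,x1,y0,y1,s=2):
    im=cv2.imread(f,0);print("     "+" ".join(f"{x:3d}" for x in range(x0,x1,s)))
    for y in range(y0,y1,s):print(y,":"," ".join(f"{im[y,x]:3d}" for x in range(x0,x1,s)))
E
python3 - <<'E'
from tilt import *
cv2.imwrite("pics/sc7.png",grab_frame("scene"));T=get_obs()['ee_pos']
for th in(35,25,15):
    p=proj("scene",bottom(T,th,.084,.022));print(th,p.min(0).round(1),p.max(0).round(1),"lowest at",p[p[:,1].argmax()].round(1))
grid("pics/sc7.png",302,338,146,180)
E
```

```text
35 [305.2 151.4] [316.1 163. ] lowest at [312.3 163. ]
25 [307.7 154.8] [319.3 165.6] lowest at [315.5 165.6]
15 [310.6 157.9] [322.6 167.7] lowest at [318.9 167.7]
     302 304 306 308 310 312 314 316 318 320 322 324 326 328 330 332 334 336
146 : 146 148 148  56   0  14  11  19   0  28  53  51  56  63 147 150 151 142
148 : 146 149 147 114  27  17   3  15   4  44  53  52  59  73 144 137 135 132
150 : 145 148 152 150 139  73   1  14  24  42  55  58  66 129 134 131  82  78
152 : 150 150 148 148 149 143  34   3  36  47  62  52  60 129  92  80  71  67
154 : 149 149 151 153 152 140  36   9  27  43  52  52  58  73  71  73  72  68
156 : 146 147 149 147 138 134  54  22  31  43  56  48  56  70  72  71  72  74
158 : 149 148 145 132  86  79  57  53  54  55  54  49  71  73  69  73  72  63
160 : 149 148  98  70  70  65  52  54  55  57  55  52  71  73  72  72  69  72
162 : 142  97  83  84  76  54  51  58  55  53  51  52  72  73  72  69  75  72
164 : 101  85  84  81  84  59  57  53  55  57  49  54  68  68  62  70  74  67
166 : 144 135  83  84  81  64  59  57  56  57  53  78  83  79  82  68  93  80
168 : 148 144  99  84  80  80  65  57  58  63  76  82  81  83  82  91 115 111
170 : 148 147 144  89  81  82  66  71  68  83  83  79  85  95 100 162 138 141
172 : 148 148 147 135  80  70  65  67  65  75  93  95  98 124 164 151  84 143
174 : 147 149 144 121  69  66  71  69  81  60  62  92 108 121  80  66 136 144
176 : 150 151  97  84  71  71  73  86  89  94  98  88  83  82 107 140 147 145
178 : 147 149 149 103  87  95 138 144 141 146 146 144 145 145 142 144 145 144
```

By the pixel values the cup is nearly upright, about 8–10° off, and resting on the lip. I'll lift it slightly, centre it and press it down.

Emit:
{"name": "jog_arm", "arguments": {
  "motion": [
    [[0,0,0.25,0],[-0.02,0.28,0,0],[-0.02,0.28,0,0],[-0.01,0.28,0,0],[0,0,0,0]]
  ]
}}

```text
time: 9.95
ee_pos: [0.4571, -0.1008, 0.0835]
eef_rot: [0.706, 0.708, -0.0, -0.001]
ft_force: [0.2, 0.6, -1.7]
gripper_width: 0.0429
grip_force: 64.4
```

Emit:
{"name": "jog_arm", "arguments": {
  "motion": [
    [[0,0,-0.15,0],[0,0,-0.1,0],[0,0,-0.08,0],[0,0,0,0]]
  ]
}}

```text
time: 10.35
ee_pos: [0.4571, -0.1035, 0.0701]
eef_rot: [0.708, 0.706, -0.001, -0.0]
ft_force: [0.8, 0.6, -1.7]
gripper_width: 0.0427
grip_force: 64.4
```

Emit:
{"name": "jog_arm", "arguments": {
  "motion": [
    [[0,0,-0.05,0],[0,0,-0.05,0],[0,0,-0.05,0],[0,0,0,0]]
  ]
}}

```text
time: 10.75
ee_pos: [0.4581, -0.1043, 0.0683]
eef_rot: [0.708, 0.706, 0.001, -0.0]
ft_force: [-10.2, -0.2, 37.5]
gripper_width: 0.0426
grip_force: 68.0
```

```bash
python3 - <<'E'
from tilt import *
cv2.imwrite("pics/sc8.png",grab_frame("scene"));o=get_obs();T=o['ee_pos'];print(T,o['ft_force'],o['wrist_torque'])
for th in(20,10,0):
    p=proj("scene",bottom(T,th,.084,.022));print(th,p.min(0).round(1),p.max(0).round(1),"lowest at",p[p[:,1].argmax()].round(1))
print(proj("scene",[[.458,-.116-.027,.012],[.458,-.116+.027,.012],[.458+.027,-.116,.012],[.458,-.116,.004]]).round(1))
grid("pics/sc8.png",308,344,148,182)
E
```

```text
[ 0.45806171 -0.10431777  0.06836989] [-9.78431855  0.71359098 37.98844415] [0.10676733 2.79860389 0.03084772]
20 [316.4 161. ] [328.3 171.4] lowest at [324.5 171.4]
10 [319.4 164. ] [331.7 173.4] lowest at [324.8 173.4]
0 [322.7 166.3] [335.1 175.1] lowest at [328.2 175.1]
[[320.1 165.1]
 [332.4 171.6]
 [321.6 172.6]
 [326.2 169.9]]
     308 310 312 314 316 318 320 322 324 326 328 330 332 334 336 338 340 342
148 : 152 148 151 132  13  11  12  11  68   1  10  37  59  11  60 146 149 146
150 : 149 148 152 146  32  13   7  11  48  15  28  50  53  60  60 139 136 134
152 : 150 151 150 149  83  10   7   6   0   1  45  53  55  58  68 136 120  78
154 : 151 147 149 153 139  75  23   4   7  19  43  56  57  67  81  79  71  69
156 : 147 149 154 152 151 149 139  15   8  32  50  53  60  58  73  70  69  70
158 : 152 147 152 154 157 148 132  11  10  27  47  54  50  57  73  70  71  71
160 : 144 149 151 148 146 130 120  14   4  34  43  52  52  65  69  70  70  72
162 : 150 148 145 129  85  72  59  54  39  41  53  54  51  70  71  72  68  69
164 : 151 152 136  72  67  69  55  57  57  55  53  54  53  69  69  72  65  70
166 : 148 133  84  80  81  74  54  52  55  57  53  53  56  76  68  71  71  66
168 : 142 100  83  81  80  83  58  54  56  53  54  51  79  66  71  71  68  72
170 : 147 142 133  79  82  77  64  53  53  51  53  54  79  77  65  69  69  74
172 : 145 147 143 100  81  63  66  66  60  58  60  77  75  55  69  68  97 142
174 : 148 149 146 147  97  79  62  59  65  73  76  55  56  70  78 102 146 144
176 : 146 148 146 147 137  66  68  69  63  63  59  71  76  85 106 147 146 144
178 : 151 148 146 139  88  69  72  68  73  81  79  84  99 139 145 144 116 117
180 : 150 149 141  87  80  72  73  90  98  99  95 136 144 146 148 143  77  84
```

Emit:
{"name": "jog_arm", "arguments": {
  "motion": [
    [[0,-0.1,0,0],[0,-0.1,0,0],[0,-0.1,0,0],[0,0,0,0]]
  ]
}}

```text
time: 11.2
ee_pos: [0.4588, -0.1137, 0.0673]
eef_rot: [0.708, 0.706, 0.002, -0.001]
ft_force: [-4.3, 4.6, 23.2]
gripper_width: 0.043
grip_force: 66.1
```

Emit:
{"name": "jog_arm", "arguments": {
  "motion": [
    [[0,-0.04,-0.03,0],[0,-0.03,-0.03,0],[0,0,0,0]]
  ]
}}

```text
time: 11.5
ee_pos: [0.4594, -0.1171, 0.0662]
eef_rot: [0.708, 0.706, 0.002, -0.0]
ft_force: [-7.0, 4.5, 36.4]
gripper_width: 0.0427
grip_force: 68.0
```

```bash
python3 - <<'E'
from tilt import *
cv2.imwrite("pics/sc9.png",grab_frame("scene"));o=get_obs();T=o['ee_pos'];print(T,o['ft_force'],o['wrist_torque'])
for th in(10,5,0):
    p=proj("scene",bottom(T,th,.084,.022));print(th,p.min(0).round(1),p.max(0).round(1),"lowest at",p[p[:,1].argmax()].round(1))
grid("pics/sc9.png",308,344,148,182)
E
```

```text
[ 0.45941922 -0.11721201  0.06615967] [-7.4012383   5.42401217 35.82403996] [ 1.54301733  1.90470019 -0.06605329]
10 [316.3 163.1] [328.5 172.5] lowest at [321.6 172.5]
5 [317.9 164.3] [330.2 173.4] lowest at [323.3 173.4]
0 [319.5 165.4] [331.9 174.2] lowest at [325.  174.2]
     308 310 312 314 316 318 320 322 324 326 328 330 332 334 336 338 340 342
148 : 149 147  55  20   0   8  59  31  19  49  56  61  22 141 149 139 136 134
150 : 145 149  95  13  11   0   7   8  25  56  54  52  53 133 138 127 124  76
152 : 150 148 140  32  20  10  12   6  30  56  56  55  58 124 119  71  72  70
154 : 149 151 148 139  75  13  13  17  37  59  58  67  81  74  73  69  70  69
156 : 148 153 156 152 147  56   4  17  36  57  57  51  57  72  69  68  69  70
158 : 150 151 150 139 139  56   4  16  36  58  57  53  65  68  71  68  71  69
160 : 147 147 132  87  78  69  24  14  40  53  53  52  68  70  69  69  71  71
162 : 145 100  72  67  69  66  50  51  57  58  53  52  66  68  72  70  70  68
164 :  95  85  84  71  68  64  53  57  55  58  52  54  73  72  71  72  72  67
166 :  85  83  84  81  70  69  49  55  56  55  57  54  69  75  68  70  68  75
168 : 141  92  83  83  70  71  54  54  54  54  57  50  75  69  69  66  82 140
170 : 144 132  84  81  73  70  55  59  57  56  56  58  83  84  68  96 142 148
172 : 146 146 133  84  80  65  68  61  56  56  58  77  86  67 138 144 143 149
174 : 148 150 143  99  69  67  60  59  69  81  77  60  62 137 146 145 146 145
176 : 149 149 122  77  67  70  71  79  61  63  66  87 134 146 148 146 146 144
178 : 148 133  83  68  69  71  94  94  96 104 140 144 144 145 146 143 118 123
180 : 152 139  98  81  85 136 144 146 146 147 146 147 139 148 148 143  75  87
```

Emit:
{"name": "jog_arm", "arguments": {
  "motion": [
    [[0,0.02,0.04,0],[0,0,0,0]]
  ]
}}

```text
time: 11.75
ee_pos: [0.4593, -0.1165, 0.0664]
eef_rot: [0.708, 0.706, 0.002, 0.0]
ft_force: [-3.5, 2.6, 20.5]
gripper_width: 0.0426
grip_force: 66.5
```

Emit:
{"name": "jog_arm", "arguments": {
  "motion": [
    [[0,0,0,0],[0,0,0,0],[0,0,0,0],[0,0,0,0]]
  ],
  "hand": 1
}}

```text
time: 12.15
ee_pos: [0.4575, -0.1173, 0.0638]
eef_rot: [0.708, 0.707, -0.0, -0.0]
ft_force: [-0.1, 0.4, -0.0]
gripper_width: 0.0854
grip_force: 0.0
```

Emit:
{"name": "jog_arm", "arguments": {
  "motion": [
    [[0,0,0.5,0],[0,0,1,0],[0,0,1,0],[0,0,1,0],[0,0,0.6,0]]
  ]
}}

```text
time: 12.65
ee_pos: [0.4585, -0.1176, 0.2308]
eef_rot: [0.708, 0.706, 0.001, 0.001]
ft_force: [0.4, 0.4, -0.3]
gripper_width: 0.0854
grip_force: 0.0
```

Emit:
{"name": "jog_arm", "arguments": {
  "motion": [
    [[0.3,0.8,0,1],[0.3,0.8,0,1],[0.3,0.8,0,1],[0.3,0.8,0,1],[0.3,0.8,0,1]]
  ]
}}

```text
time: 13.15
ee_pos: [0.5178, 0.044, 0.2277]
eef_rot: [0.536, 0.844, -0.0, -0.0]
ft_force: [0.7, -0.5, -0.3]
gripper_width: 0.0856
grip_force: 0.0
```

```bash
python3 - <<'E'
from tilt import *
cv2.imwrite("pics/sc10.png",grab_frame("scene"));cv2.imwrite("pics/tp10.png",grab_frame("top"))
a=cv2.imread("pics/tp10.png");b=cv2.imread("pics/sc10.png")
c=np.hstack([cv2.resize(a[150:290,215:405],None,fx=2,fy=2,interpolation=2),cv2.resize(b[130:270,275:475],None,fx=2,fy=2,interpolation=2)])
cv2.imwrite("pics/both10.png",c);print(c.shape,get_obs()['ee_pos'],get_obs()['eef_rot'])
E
```

```text
(280, 780, 3) [0.51855132 0.04831019 0.22741506] [ 5.34086080e-01  8.45429595e-01  7.87914796e-04 -4.88399565e-04]
```

View pics/both10.png

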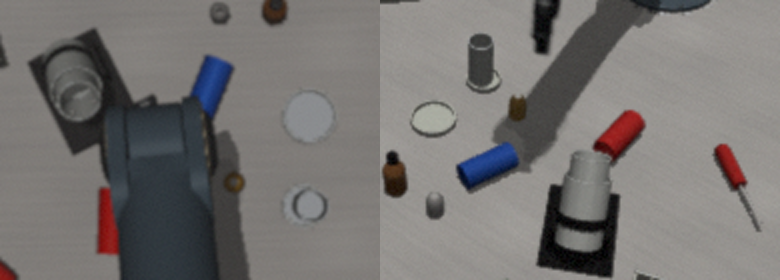

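The small cup stands upright inside the small dish: composite (310,205) in the top half and (482,62) in the scene half. The medium and large cups are still nested. Next I fetch the medium cup.

Emit:
{"name": "jog_arm", "arguments": {
  "motion": [
    [[0.11,0.18,0,1],[0.11,0.18,0,1],[0.11,0.18,0,1],[0.11,0.18,0,1],[0.11,0.18,0,1]]
  ]
}}

```text
time: 13.75
ee_pos: [0.5394, 0.0781, 0.2276]
eef_rot: [0.342, 0.94, -0.0, -0.0]
ft_force: [0.1, 0.2, 0.5]
gripper_width: 0.0855
grip_force: 0.0
```

Emit:
{"name": "jog_arm", "arguments": {
  "motion": [
    [[0.11,0.18,0,1],[0.11,0.18,0,1],[0.11,0.18,0,1],[0.11,0.18,0,1],[0.11,0.18,0,1]]
  ]
}}

```text
time: 14.25
ee_pos: [0.5615, 0.1141, 0.2275]
eef_rot: [0.13, 0.991, -0.0, -0.0]
ft_force: [0.9, 0.1, 1.3]
gripper_width: 0.0854
grip_force: 0.0
```

Emit:
{"name": "jog_arm", "arguments": {
  "motion": [
    [[0.11,0.18,0,1],[0.11,0.18,0,1],[0.11,0.18,0,1],[0.11,0.18,0,1],[0.11,0.18,0,1]]
  ]
}}

```text
time: 14.75
ee_pos: [0.5836, 0.15, 0.2274]
eef_rot: [-0.087, 0.996, -0.0, -0.001]
ft_force: [-0.0, -0.3, 0.6]
gripper_width: 0.0856
grip_force: 0.0
```

Emit:
{"name": "jog_arm", "arguments": {
  "motion": [
    [[0.11,0.18,0,1],[0.11,0.18,0,1],[0.11,0.18,0,1],[0,0,0,0.2],[0,0,0,0]]
  ]
}}

```text
time: 15.25
ee_pos: [0.5966, 0.1715, 0.2275]
eef_rot: [-0.223, 0.975, -0.0, -0.001]
ft_force: [0.1, -0.0, -0.1]
gripper_width: 0.0855
grip_force: 0.0
```

```bash
python3 - <<'E'
from cell import *
import numpy as np
o=get_obs();q=o['eef_rot'];print(o['ee_pos'],2*np.rad2deg(np.arctan2(q[1],q[0]))-90,o['qpos'].round(2))
E
```

```text
[0.59657819 0.17145347 0.22750344] 115.78482307355708 [-0.32  0.38 -0.04  1.67  0.02  1.09  1.66]
```

Emit:
{"name": "jog_arm", "arguments": {
  "motion": [
    [[0.11,0.15,-0.6,0.12],[0,0,-0.8,0],[0,0,-0.8,0],[0,0,-0.64,0],[0,0,0,0]]
  ]
}}

```text
time: 15.75
ee_pos: [0.5982, 0.1765, 0.1105]
eef_rot: [-0.228, 0.974, -0.001, -0.004]
ft_force: [0.7, 0.0, -0.0]
gripper_width: 0.0853
grip_force: 0.0
```

Emit:
{"name": "jog_arm", "arguments": {
  "motion": [
    [[0,0,0,0],[0,0,0,0],[0,0,0,0],[0,0,0,0]]
  ],
  "hand": -1
}}

```text
time: 16.15
ee_pos: [0.6016, 0.1785, 0.1162]
eef_rot: [-0.229, 0.973, 0.0, 0.001]
ft_force: [-2.9, -0.7, 7.2]
gripper_width: 0.0551
grip_force: 63.1
```

Emit:
{"name": "jog_arm", "arguments": {
  "motion": [
    [[-0.051,-0.025,0.082,0],[-0.051,-0.025,0.082,0],[-0.103,-0.051,0.164,0],[-0.103,-0.051,0.164,0],[0,0,0,0]]
  ]
}}

```text
time: 16.65
ee_pos: [0.5894, 0.1728, 0.135]
eef_rot: [-0.229, 0.973, 0.0, 0.001]
ft_force: [-0.7, 1.1, 1.9]
gripper_width: 0.0546
grip_force: 74.9
```

Emit:
{"name": "jog_arm", "arguments": {
  "motion": [
    [[-0.193,-0.096,0.307,0],[-0.193,-0.096,0.307,0],[-0.193,-0.096,0.307,0],[-0.193,-0.096,0.307,0],[-0.193,-0.096,0.307,0]]
  ]
}}

```text
time: 17.15
ee_pos: [0.5491, 0.1524, 0.1961]
eef_rot: [-0.229, 0.973, -0.0, -0.001]
ft_force: [0.2, -0.2, -2.4]
gripper_width: 0.0547
grip_force: 74.6
```

Emit:
{"name": "jog_arm", "arguments": {
  "motion": [
    [[0,0,0.4,0],[0,0,0.4,0],[0,0,0,0]]
  ]
}}

```text
time: 17.45
ee_pos: [0.5512, 0.1532, 0.2302]
eef_rot: [-0.229, 0.973, 0.0, 0.002]
ft_force: [-0.2, -0.6, -1.9]
gripper_width: 0.0545
grip_force: 74.7
```

```bash
cat >> tilt.py <<'E'
def bottom2(T,th,L,R,d,gz=.025):  # lean direction d (deg) in xy
    t=np.deg2rad(th);h=np.array([np.cos(np.deg2rad(d)),np.sin(np.deg2rad(d)),0]);z=np.array([0,0,1]);s=np.cross(z,h)
    a=np.sin(t)*h+np.cos(t)*z;e=np.cos(t)*h-np.sin(t)*z;b=np.array(T)+gz*z-L*a
    return np.array([b+R*(np.cos(p)*e+np.sin(p)*s) for p in np.linspace(0,2*np.pi,25)[:-1]])
E
python3 - <<'E'
from tilt import *
cv2.imwrite("pics/sc11.png",grab_frame("scene"));o=get_obs();T=o['ee_pos'];print(T,o['ft_force'],o['gripper_width'],o['grip_force'])
p=proj("scene",bottom2(T,35,.086,.028,206.4));print(p.min(0).round(1),p.max(0).round(1))
grid("pics/sc11.png",364,406,160,230)
E
```

```text
[0.55042104 0.15302756 0.22870131] [ 0.80239097 -0.45895279 -2.68678271] 0.05484394482822729 74.65740479528904
[371.5 193.9] [392.  199.3]
     364 366 368 370 372 374 376 378 380 382 384 386 388 390 392 394 396 398 400 402 404
160 : 148 149 150 134  25  10  38  67  67  70  68  72  69  68  64  69  79  17  13  17   8
162 : 150 151 148 141  30  41  41  67  70  71  70  70  67  72  66  84 123  23   3   6  20
164 : 149 150 152 138  10  41  43  70  68  70  72  76  76  72  72  81 118  36  10  46 136
166 : 150 149 149 132  21  36  46  64  69  75  72  82  80  76  69  67  62  46  19  96 145
168 : 153 150 151 135  33  44  56  61  67  76  74  83  78  69  72  64  38  40  19 143 150
170 : 149 150 146 100  78  41  59  69  71  74  80  78  74  71  69  65  31  34  33 142 149
172 : 148 147 150  91  82  65  65  74  78  83  87  91  85  79  74  67  28  56  91 151 149
174 : 148 149 140  84  82  68  66  80  78  86  90  88  86  80  76  69  84 127 149 149 149
176 : 148 147 132  84  81  58  70  92 109 105 113 133  90  81  72  71 139 148 150 146 148
178 : 147 149  91  83  72  61  92 109 124 131 138 134  94  76 
[... 1577 characters left out ...]
65  67  74  65  70  70  71  69 129 132 133 144 147 142 144 146 145 144
216 :  72  79  94  68  67  73  74  77  77  75  80 112 135 134 135 135 132 145 147 146 147
218 :  71  70  98  86  75  70  75  75  75  73  75  98  99 131 132 134 131 144 146 147 144
220 :  85  72  86 105 121 121  89  88  85  78  85 113  95 112 123 127 132 147 143 147 147
222 :  61  59  89 107 118 124 131 131 131 123 113 108 104  77  68  98 146 151 146 146 148
224 :  10  63  92 111 118 128 130 132 134 129 124 115 102  75  85 144 146 147 148 151 148
226 :  16  67  95 113 122 125 135 132 134 126 123 112  95  62  62 136 149 148 145 146 149
228 :  21  75  98 114 122 131 133 134 135 127 120 109  90  25  16  57 144 148 149 146 148
```

Emit:
{"name": "jog_arm", "arguments": {
  "motion": [
    [[0.07,-0.875,0,-0.66],[0.07,-0.875,0,-0.66],[0.07,-0.875,0,-0.66],[0.07,-0.875,0,-0.66],[0.07,-0.875,0,-0.66]]
  ]
}}

```text
time: 18.0
ee_pos: [0.5632, -0.0233, 0.2263]
eef_rot: [-0.086, 0.996, 0.0, -0.001]
ft_force: [0.9, 0.2, -2.4]
gripper_width: 0.055
grip_force: 74.6
```

Emit:
{"name": "jog_arm", "arguments": {
  "motion": [
    [[0.07,-0.875,0,-0.66],[0.07,-0.875,0,-0.66],[0.07,-0.875,0,-0.66],[0,0,-0.8,0],[0,0,-0.8,0]]
  ]
}}

```text
time: 18.5
ee_pos: [0.5723, -0.1288, 0.1625]
eef_rot: [0.001, 1.0, -0.0, 0.0]
ft_force: [-0.3, 1.3, -2.6]
gripper_width: 0.0548
grip_force: 74.6
```

Emit:
{"name": "jog_arm", "arguments": {
  "motion": [
    [[0,0,-0.6,0],[0,0,-0.6,0],[0,0,-0.4,0],[0,0,-0.3,0],[0,0,0,0]]
  ]
}}

```text
time: 19.0
ee_pos: [0.5709, -0.1265, 0.0852]
eef_rot: [-0.001, 1.0, 0.0, -0.002]
ft_force: [-0.4, 0.2, -2.3]
gripper_width: 0.0546
grip_force: 74.6
```

```bash
python3 - <<'E'
from tilt import *
cv2.imwrite("pics/sc12.png",grab_frame("scene"));o=get_obs();T=o['ee_pos'];q=o['eef_rot'];print(T,o['ft_force'],2*np.rad2deg(np.arctan2(q[1],q[0]))-90,o['qpos'].round(2))
p=proj("scene",bottom2(T,35,.088,.028,180));print(p.min(0).round(1),p.max(0).round(1))
grid("pics/sc12.png",284,324,172,204)
E
```

```text
[ 0.57190438 -0.12673624  0.08656806] [ 0.9743857  -0.45185776 -1.68782641] 90.1178513277755 [ 0.04  0.49  0.14  1.89 -0.09  0.77  1.8 ]
[285.3 185.3] [301.5 193.1]
     284 286 288 290 292 294 296 298 300 302 304 306 308 310 312 314 316 318 320 322
172 : 148 145 147 143  82  83  89  82  74  72  71  62  41  22  22  63  66  59  66  64
174 : 149 149 147 133  80  84  86  87  80  78  74  63  41  40  68  69  70  65  58  60
176 : 151 152 145 100 104  86  88  85  81  75  71  61  57  73  66  72  68  67  68  66
178 : 151 134  81 109 125  96  83  79  79  71  62  53  68  69  72  72  69  67  72  69
180 : 143  84  82 113 128  94  82  79  79  71  64  54  69  73  72  69  68  70  68  69
182 : 142  84  93 121 132 127  87  84 100  66  56  56  66  75  70  69  69  69  79 105
184 :  92  86 110 125 130 124  98 113 100  79  58  82  77  65  72  66  70  76 111 150
186 : 104  90 117 127 130 124 118 110  94  74  56  82  81  80  79  67  79 143 150 151
188 : 152 125 121 129 130 122 113 103  85  61  67  86  84  82  80  73 138 148 151 149
190 : 152 150 134 135 128 118 107 100  79  57  77  79  84  81  71 126 137 136 135 147
192 : 150 152 135  78 115 113 107  90  67  60  81  82 103 110  60  75  81 127 137 147
194 : 154 142  74  69  54  76  86  81  73  75  95 110 125  78  82  74  72  74 147 152
196 : 155 144  78  69  72  57  58  68  76  81  91  74  86 145 106  86  98 146 149 152
198 : 151 151 104  74  72  74  69  61  63  69 109 144 152 156 156 149 153 152 154 152
200 : 155 153 151 101  75  75  74  74  91 146 154 153 154 153 150 157 153 153 155 150
202 : 155 154 153 153 146 148 144 147 150 152 155 155 154 153 154 151 154 153 154 154
```

Emit:
{"name": "jog_arm", "arguments": {
  "motion": [
    [[0,0,-0.3,0],[0,0,-0.1,0],[0,0,-0.05,0],[0,0,0,0]]
  ]
}}

```text
time: 19.45
ee_pos: [0.5733, -0.1272, 0.0726]
eef_rot: [-0.001, 1.0, 0.0, 0.001]
ft_force: [-6.8, 1.1, 17.4]
gripper_width: 0.0548
grip_force: 76.5
```

Emit:
{"name": "jog_arm", "arguments": {
  "motion": [
    [[0,0,-0.06,0],[0,0,0,0]]
  ]
}}

```text
time: 19.65
ee_pos: [0.573, -0.1273, 0.072]
eef_rot: [-0.001, 1.0, 0.0, 0.001]
ft_force: [-12.6, 1.9, 30.8]
gripper_width: 0.0553
grip_force: 77.7
```

Emit:
{"name": "jog_arm", "arguments": {
  "motion": [
    [[0,0,0.26,0],[0.15,0,0,0],[0.15,0,0,0],[0.1,0,0,0],[0,0,0,0]]
  ]
}}

```text
time: 20.15
ee_pos: [0.5864, -0.1271, 0.0779]
eef_rot: [-0.001, 1.0, 0.0, -0.004]
ft_force: [-9.5, 0.4, 16.0]
gripper_width: 0.0549
grip_force: 76.4
```

Emit:
{"name": "jog_arm", "arguments": {
  "motion": [
    [[0.09,0,0.01,0],[0.09,0,0.01,0],[0,0,0,0]]
  ]
}}

```text
time: 20.45
ee_pos: [0.5933, -0.1272, 0.0793]
eef_rot: [-0.001, 1.0, 0.0, -0.004]
ft_force: [-11.9, 0.9, 19.9]
gripper_width: 0.0547
grip_force: 77.8
```

Emit:
{"name": "jog_arm", "arguments": {
  "motion": [
    [[0.09,0,0.02,0],[0.09,0,0.02,0],[0.09,0,0.02,0],[0.09,0,0.01,0],[0,0,0,0]]
  ]
}}

```text
time: 20.95
ee_pos: [0.6086, -0.1274, 0.0814]
eef_rot: [-0.001, 1.0, 0.0, -0.003]
ft_force: [-7.4, -0.6, 12.8]
gripper_width: 0.0548
grip_force: 77.7
```

Emit:
{"name": "jog_arm", "arguments": {
  "motion": [
    [[0.09,0,0.01,0],[0.09,0,0.01,0],[0.09,0,0.01,0],[0,0,0,0]]
  ]
}}

```text
time: 21.35
ee_pos: [0.6192, -0.1274, 0.0818]
eef_rot: [-0.001, 1.0, 0.0, -0.003]
ft_force: [-6.6, -0.4, 8.5]
gripper_width: 0.0546
grip_force: 77.6
```

```bash
python3 - <<'E'
from tilt import *
cv2.imwrite("pics/sc13.png",grab_frame("scene"));o=get_obs();T=o['ee_pos'];print(T,o['ft_force'],o['wrist_torque'])
for th in(35,25,15,5):
    p=proj("scene",bottom2(T,th,.088,.028,180,.02));print(th,p.min(0).round(1),p.max(0).round(1))
grid("pics/sc13.png",270,324,166,206)
E
```

```text
[ 0.61912373 -0.12737921  0.08183013] [-5.67184256 -0.82000823  7.73671205] [-0.0539064   1.90947459 -0.01829344]
35 [275.7 195.7] [292.2 203.9]
25 [278.4 194.4] [295.2 203.4]
15 [281.3 192.1] [298.3 202.5]
5 [284.3 189.2] [301.3 201. ]
     270 272 274 276 278 280 282 284 286 288 290 292 294 296 298 300 302 304 306 308 310 312 314 316 318 320 322
166 : 152 152 149 148 150  91  10  17  10  93 142  54  18  67  34  10  23  18  22  15  55 145 139 124  71  56  55
168 : 150 153 149 151 148 139  43  16   9  86  98  73  16  10   4  23  10   3  15  16  68 130  87  70  77  52  56
170 : 149 151 151 154 149 143  42  18  53  55  59  58  22  15  17  87   3  11   4  13  47  71  73  71  69  54  56
172 : 151 151 148 149 152 151  64  33  50  56  60  58  61  20   2  21   9   8  13   3  58  69  70  70  59  67  65
174 : 148 153 150 150 149 150 136  35  65  55  61  60  63  56   2   8  16  16  11  31  68  67  69  71  69  59  56
176 : 148 150 151 149 152 155 149  92  66  72  62  60  64  61  26  15   7   6  39  71  68  68  74  70  71  67  67
178 : 151 147 150 151 151 151 151 100  61  65  68  61  65  59  43 
[... 829 characters left out ...]
 154 152 152 150
194 : 158 156  94  85  83  85  79  69  72  67  66  63  63  57  49  73  78  84  97 125  77 143 152 153 155 153 151
196 : 157 158 148 140  88  85  75  67  70  68  64  66  63  53  52  72  72  68  68  90 147 150 154 154 151 154 157
198 : 159 159 158 158 146  87  85  69  72  66  68  68  59  58  51  60  60  69 135 142 143 151 153 152 152 152 154
200 : 158 157 156 158 158 150  91  75  72  69  66  65  60  59  71  73  73 121  99 135 140 146 156 157 154 153 155
202 : 157 159 157 158 156 156 146  79  73  70  70  70  71  71  75 100  99  77  73  74 109 152 154 153 156 156 155
204 : 157 158 161 157 159 148 151 140  77  72  76  74  74  91 141 151 145  86  86 107 152 151 156 152 151 154 151
```

Emit:
{"name": "jog_arm", "arguments": {
  "motion": [
    [[0,0,0.3,0],[-0.41,0,0,0],[-0.41,0,0,0],[-0.4,0,0,0],[0,0,0,0]]
  ]
}}

```text
time: 21.9
ee_pos: [0.5709, -0.1269, 0.094]
eef_rot: [-0.001, 1.0, 0.0, -0.001]
ft_force: [0.2, 0.0, -3.2]
gripper_width: 0.0548
grip_force: 76.6
```

Emit:
{"name": "jog_arm", "arguments": {
  "motion": [
    [[0,0,-0.25,0],[0,0,-0.12,0],[0,0,-0.06,0],[0,0,0,0]]
  ]
}}

```text
time: 22.3
ee_pos: [0.5724, -0.1266, 0.0762]
eef_rot: [-0.001, 1.0, 0.0, -0.001]
ft_force: [-0.6, 0.1, -2.2]
gripper_width: 0.0543
grip_force: 76.6
```

Now press lightly and swing it upright (+x).

Emit:
{"name": "jog_arm", "arguments": {
  "motion": [
    [[0,0,-0.06,0],[0,0,-0.05,0],[0,0,0,0]]
  ]
}}

```text
time: 22.6
ee_pos: [0.574, -0.1269, 0.075]
eef_rot: [-0.001, 1.0, 0.0, 0.002]
ft_force: [-2.1, 0.9, 11.1]
gripper_width: 0.0543
grip_force: 77.8
```

Emit:
{"name": "jog_arm", "arguments": {
  "motion": [
    [[0.09,0,0,0],[0.09,0,0,0],[0.09,0,0,0],[0,0,0,0]]
  ]
}}

```text
time: 23.0
ee_pos: [0.5816, -0.1271, 0.0744]
eef_rot: [-0.001, 1.0, 0.0, -0.002]
ft_force: [-6.7, 1.0, 13.4]
gripper_width: 0.0543
grip_force: 78.3
```

Emit:
{"name": "jog_arm", "arguments": {
  "motion": [
    [[0.05,0,-0.04,0],[0,0,-0.04,0],[0,0,0,0]]
  ]
}}

```text
time: 23.3
ee_pos: [0.5831, -0.1274, 0.074]
eef_rot: [-0.001, 1.0, 0.001, -0.002]
ft_force: [-14.8, 1.7, 32.3]
gripper_width: 0.0549
grip_force: 80.6
```

```bash
python3 - <<'E'
from tilt import *
cv2.imwrite("pics/sc14.png",grab_frame("scene"));o=get_obs();T=o['ee_pos'];print(T,o['ft_force'],o['wrist_torque'])
for th in(10,5,0):
    p=proj("scene",bottom2(T,th,.088,.028,180,.02));print(th,p.min(0).round(1),p.max(0).round(1))
print(proj("scene",[[.583,-.1275,.004]]))
grid("pics/sc14.png",284,318,170,200)
E
```

```text
[ 0.58304202 -0.12738929  0.07399503] [-14.32246847   2.3849655   32.61376956] [0.57625129 3.61816911 0.10324912]
10 [290.1 186. ] [306.7 196.8]
5 [291.6 184.5] [308.2 196. ]
0 [293.1 182.9] [309.6 195.1]
[[301.33998574 189.27955972]]
     284 286 288 290 292 294 296 298 300 302 304 306 308 310 312 314 316
170 : 147 148 145 103  45  65  56  60  61  61  54  15  12  13   9  26  67
172 : 145 144 147 144  87  60  70  62  63  63  55  28  10  13  24  65  67
174 : 151 150 148 146  87  61  65  63  64  64  59  34   4  12  63  68  66
176 : 156 151 149 135  74  61  62  64  62  62  53  38   9  25  65  70  69
178 : 150 141 130 123  62  65  61  63  62  65  55  39  24  65  68  69  72
180 : 124  74  73  71  63  67  66  62  63  65  59  55  56  70  73  70  69
182 :  84  75  74  74  62  63  67  62  65  61  56  54  52  76  72  71  74
184 :  82  87  72  70  62  66  67  64  65  62  59  53  64  61  71  68  72
186 :  84  81  84  84  62  66  65  66  63  61  60  53  72  77  79  71  78
188 :  86  85  84  88  64  66  62  64  61  60  58  53  74  84 115  78 141
190 : 105  89  86  75  58  68  66  64  63  58  58  54  79  84 103 144 151
192 : 154 141  90  74  67  68  67  63  62  62  58  57  79  82  80 139 138
194 : 154 152 140  83  55  71  67  63  61  60  64  90 122  63  72  93 132
196 : 155 154 155 139  80  61  61  57  70  82  89  73  83  83  73  73  94
198 : 153 150 150 152 105  80  81  66  83  85 109 144 151 107  86 109 152
```

Emit:
{"name": "jog_arm", "arguments": {
  "motion": [
    [[0,0,0.25,0],[-0.15,0,0,0],[-0.15,0,0,0],[0,0,-0.1,0],[0,0,0,0]]
  ]
}}

```text
time: 23.85
ee_pos: [0.5724, -0.1269, 0.0747]
eef_rot: [-0.001, 1.0, 0.0, -0.001]
ft_force: [-1.2, -0.6, -0.7]
gripper_width: 0.0545
grip_force: 77.4
```

Emit:
{"name": "jog_arm", "arguments": {
  "motion": [
    [[0,0,-0.08,0],[0,0,-0.06,0],[0,0,-0.03,0],[0,0,0,0]]
  ]
}}

```text
time: 24.25
ee_pos: [0.5771, -0.127, 0.0734]
eef_rot: [-0.001, 1.0, -0.0, 0.004]
ft_force: [-3.3, 1.8, 25.3]
gripper_width: 0.0548
grip_force: 80.1
```

Emit:
{"name": "jog_arm", "arguments": {
  "motion": [
    [[0.08,0,0,0],[0.08,0,-0.01,0],[0,0,-0.01,0],[0,0,0,0]]
  ]
}}

```text
time: 24.65
ee_pos: [0.5831, -0.1272, 0.0721]
eef_rot: [-0.001, 1.0, -0.0, 0.003]
ft_force: [-2.7, 0.5, 22.8]
gripper_width: 0.0546
grip_force: 80.6
```

```bash
python3 - <<'E'
from tilt import *
cv2.imwrite("pics/sc15.png",grab_frame("scene"));o=get_obs();T=o['ee_pos'];print(T,o['ft_force'],o['wrist_torque'])
for th in(10,5,0):
    p=proj("scene",bottom2(T,th,.088,.028,180,.02));print(th,p.min(0).round(1),p.max(0).round(1))
im=cv2.imread("pics/sc15.png",0).astype(int)
for y in range(168,198,2):print(y,im[y,288:296],im[y,304:313])
E
```

```text
[ 0.58310057 -0.12718882  0.07215214] [-2.56773985  0.55245866 23.70740106] [0.25143603 1.11080046 0.05828238]
10 [290.2 186.4] [306.8 197.2]
5 [291.6 184.9] [308.2 196.4]
0 [293.1 183.3] [309.6 195.5]
168 [141 113  58  32  34  61  51  52] [28 12 12 11 16 16  4  5  4]
170 [146 139  97  47  42  73  62  54] [50 24 10 12 14  2  2 12  0]
172 [147 149 145 135  93  54  61  68] [55 28 15  8  3 10  8 10 20]
174 [147 147 148 143 117  66  56  60] [53 37 37 23  4  7  3 27 64]
176 [144 141 146 134 109  64  59  61] [54 38 43 34 14 13  8 33 68]
178 [131 133 123  87  67  58  55  60] [54 37 42 28 16 22 44 67 72]
180 [73 70 71 72 64 61 58 64] [58 52 49 48 51 58 70 71 71]
182 [69 70 70 69 66 61 60 62] [56 53 54 55 52 63 73 74 68]
184 [85 80 73 74 66 62 59 61] [58 55 54 54 48 56 62 77 69]
186 [86 87 84 70 61 57 61 64] [57 55 55 52 49 67 76 66 80]
188 [85 85 90 72 74 64 58 64] [57 58 54 50 57 67 79 78 83]
190 [85 82 79 90 84 62 58 63] [55 54 54 49 55 72 80 83 78]
192 [104  82  75  75  90  79  63  65] [62 55 51 60 72 83 78 62 80]
194 [150 139 101  73  63  72  85  77] [ 70  82  89 102 121  83  63  66  70]
196 [154 151 154 144 136  79  57  57] [86 79 73 68 86 91 84 76 71]
```

It now reads upright, with vertical edges at columns 292.5 and 309. I'll release it and retreat.

Emit:
{"name": "jog_arm", "arguments": {
  "motion": [
    [[0,0,0.05,0],[0,0,0,0]]
  ]
}}

```text
time: 24.9
ee_pos: [0.5819, -0.1271, 0.0725]
eef_rot: [-0.001, 1.0, -0.0, 0.002]
ft_force: [-1.5, -0.9, 15.0]
gripper_width: 0.0551
grip_force: 79.7
```

Emit:
{"name": "jog_arm", "arguments": {
  "motion": [
    [[0,0,0,0],[0,0,0,0],[0,0,0,0],[0,0,0,0]]
  ],
  "hand": 1
}}

```text
time: 25.3
ee_pos: [0.5792, -0.1267, 0.0693]
eef_rot: [-0.001, 1.0, 0.0, -0.0]
ft_force: [0.3, 0.1, -0.0]
gripper_width: 0.0855
grip_force: 0.0
```

Emit:
{"name": "jog_arm", "arguments": {
  "motion": [
    [[0,0,0.5,0],[0,0,1,0],[0,0,1,0],[0,0,1,0],[0,0,0.6,0]]
  ]
}}

```text
time: 25.8
ee_pos: [0.5805, -0.1272, 0.237]
eef_rot: [-0.001, 1.0, -0.0, 0.002]
ft_force: [0.3, 0.2, 0.2]
gripper_width: 0.0855
grip_force: 0.0
```

Emit:
{"name": "jog_arm", "arguments": {
  "motion": [
    [[0,1,0,0],[0,1,0,0],[0,1,0,0],[0,1,0,0],[0,0,0,0]]
  ]
}}

```text
time: 26.3
ee_pos: [0.5789, 0.0411, 0.2334]
eef_rot: [-0.006, 1.0, 0.002, -0.0]
ft_force: [0.1, -0.5, 0.5]
gripper_width: 0.0854
grip_force: 0.0
```

```bash
python3 - <<'E'
from tilt import *
cv2.imwrite("pics/sc16.png",grab_frame("scene"));cv2.imwrite("pics/tp16.png",grab_frame("top"));o=get_obs();print(o['time'],o['ee_pos'],o['ft_force'])
for nm,C,R,H in(("med",(.583,-.1275,.004),.028,.095),("small",(.458,-.116,.004),.022,.09)):
    for z in(0,H):
        p=proj("scene",bottom2(np.array(C)+[0,0,z],0,0,R,180,0));print(nm,z,p.min(0).round(1),p.max(0).round(1))
im=cv2.imread("pics/sc16.png",0).astype(int)
for y in range(152,200,4):print("med",y,*im[y,284:318:1])
for y in range(136,178,6):print("small",y,*im[y,314:340:1])
E
```

```text
26.4 [0.57923685 0.03430999 0.23345355] [ 0.1323677  -1.21553947  0.29365713]
med 0 [293.1 183.3] [309.6 195.4]
med 0.095 [291.3 163.2] [308.7 175.4]
small 0 [320.1 165.6] [332.4 174.3]
small 0.09 [319.8 146.5] [332.8 155.3]
med 152 153 153 153 154 150 154 156 149 151 150 152 151 152 153 151 152 152 155 152 155 156 152 150 148 151 148 152 153 154 153 155 155 155 156
med 156 153 150 149 154 154 154 152 150 151 152 153 149 153 151 152 153 151 150 149 151 152 152 150 152 153 154 155 154 156 154 154 153 156 156
med 160 152 150 149 152 150 152 149 151 148 150 153 153 152 154 150 153 151 153 150 154 154 154 151 152 151 148 150 151 151 151 152 154 154 155
med 164 148 145 147 145 149 151 151 151 152 149 147 149 148 144 138 140 139 140 149 153 151 154 150 149 152 153 151 153 151 152 152 148 151 150
med 168 148 147 150 147 147 148 149 145 94 64 60 63 62 70 98 114 71 60 60 59 56 69 103 154 148 149 152 152 149 150 154 151 152 150
med 172 147 144 147 144 147 143 119 107 87 63 61 60 60 62 60 59 63 60 59 60 59 89 146 135 128 147 150 148 146 148 148 150 152 140
med 176 155 153 151 149 152 149 141 71
[... 749 characters left out ...]
 151 149 147 151 151 151 148 145 137 116 83 79 50 19 2 17 6 15 7 10 1 20 42 69 68 28
small 142 151 149 151 148 149 149 149 152 150 148 151 151 150 144 90 35 43 25 1 3 14 51 120 152 153 151
small 148 152 155 153 155 154 153 122 76 63 61 60 58 57 57 55 40 39 14 4 15 50 101 149 152 154 154
small 154 153 155 156 153 146 83 61 72 88 107 128 129 127 118 105 70 62 85 150 157 155 155 152 151 155 153
small 160 152 154 154 155 148 85 56 56 58 59 60 60 63 63 61 60 63 93 149 155 155 155 152 153 153 154
small 166 149 151 153 150 142 80 56 56 60 61 62 60 63 63 61 58 62 86 118 101 154 151 153 151 150 151
small 172 148 150 152 140 90 76 115 123 90 79 68 69 71 77 89 128 162 165 158 117 82 126 145 148 147 146
```

```bash
python3 -c "
from cell import *
print(job_done())"
```

```text
the job is handed in; nothing more can be done
None
```

The smallest cup stands upright in the smaller dish and the middle one upright in the larger dish; the biggest stayed clamped in the stand, and the job was handed in at about 26 s of the allowed 58 s (`job_done()` gave no verdict).

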